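# Level the parts scale and weigh a stem

## Robot

A 6-joint arm with a two-finger parallel gripper is mounted at the origin on the work surface. World frame = base frame: x ahead of the robot, y to its left, z up, the work surface at z = 0. Lengths are in m, angles in rad, forces in N, time in s.
With the tool pointing down it reaches from about 0.25 to 0.775 m from the base axis. Payload 4 kg.
Tool frame: the origin (TCP) lies at the very end of the fingers, on their centre line; the grasp point (between the pads) lies hold_point_z behind it (hold_point_z is the distance from the TCP to the grasp point, in m); z points along the fingers, y is the direction in which the jaws open and shut (so a half turn about z gives the same grasp; the last joint's range is limited). The gripper opens to 94 mm and grips with 3 to 60 N. Pads are 16 mm wide; open, the fingers measure 119 mm over their backs; the gripper's body (75 mm by 177 mm) begins 78 mm behind the grasp point.
Start: joints at [-1.255, 0.087, 1.371, -0, 1.684, -0.103], TCP at [0.224, -0.502, 0.206] pointing down, gripper open.
Joint ranges: [-3.1, 3.1], [-0.76, 2.03], [0.27, 2.55], [-1.08, 4.22], [0.17, 2.65], [-2.57, 2.57]. Speed limits (rad/s): [2.79, 2.79, 3.14, 3.14, 3.14, 3.14].

## Interface

Orientations are given as [roll, pitch, yaw] about the fixed x, y, z axes, in that order (R = Rz(yaw) Ry(pitch) Rx(roll)).
In Python, from bench import * gives the robot as it stands.
- The arm moves only by the tool step_arm, never from a script. Its argument "increments" is text: rows parted by semicolons, each of 6 numbers parted by spaces: the shift along the tool's x, y, z in cm, then the turn, a rotation vector about the tool's x, y, z in rad. A call has 1 to 5 rows; each row shifts and turns the commanded pose from where the row before left it, along the tool's axes as they then stand; what a row does not reach is not made up. A row lasts 1/10 s, in which the tool goes at most 50 mm and 8.59 degrees, less where a joint would pass 70% of its speed; a pose out of reach is approached as far as the arm can. A call is refused whole if a number of a shift passes 5 or a number of a turn 0.15, either way. A call with a gripper value outside its range is refused whole. "claw" is the gripper's target within -1 to 1 (shut at 1, half-way at 0, fully open at -1), set as the call begins (left out, the last holds). The fingers move at their own pace and stop on an object; the grip force is fixed at half the most. Time passes only in rows, so rows that do not move let the fingers close. It gives the time, the measured TCP pose, the force and the opening at its end, in the units of the state.
- get_obs(): the state, without advancing time (a new reading comes with each control period).
- snapshot(name): name is "scene" or "top" or "wrist"; returns the picture (384x512x3 uint8, red, green, blue); there is no depth.
- calibration(name): a dict with "camera_matrix" (3x3 intrinsics, pixels), "eye" and "orientation" of the camera in the world; the wrist camera has in their place "tool_from_camera" (4x4, takes a point from camera to tool coordinates, whose origin is the TCP and whose axes are the flange's). Camera axes: x right, y up, looking along -z (the intrinsics and any distortion apply to the point x, -y, -z); pixel columns grow to the right and rows downward; lengths in m; the calibration is good to about 2 mm. A picture is of the moment at which its call begins: read the wrist's pose just before it. calibration takes no time and is no camera call.
- close_job(): hands the job in, once; it reports no verdict.
The state is a dict: "time": time; "joint_positions": joint angles; "qvel": joint speeds; "joint_torque": joint torques, N m; "tool_pos": TCP position; "ee_rot": TCP orientation; "wrist_force": force on the tool from outside, world axes, zero at the start; "wrist_torque": the same for the moment, N m; "width": finger opening in m.
Only numpy, scipy, OpenCV 4.12 (cv2) and the standard library are available. Lean on these libraries where they do the work, as an engineer would, in place of code of your own. Each camera call takes 0.05 s, during which the arm holds its last target. There are 200 camera calls.

## Task

Level the parts scale with its two foot knobs until the bubble sits inside the ring of the round level, then, with the scale level and the pan still empty, press the orange zero key. After that set the black handlebar stem down gently on the middle of the pan, standing as it stood on the bench, and let go; do not press the zero key with the stem on the scale. Leave the grease tub, the lube bottle, the spray can and the screwdriver where they are.

Things in the scene. Friction and masses are not known exactly. Their poses are not given: they have to be found in the camera images.
- tilt_left (a joint): Lean of the scale due to its LEFT foot knob, rad, about -0.025 to 0.025: positive when the left front corner is too high, negative when too low. Each rad of clockwise turn of the left knob (seen from above) raises it by 0.00835 rad (screw of 10 mm a turn), anticlockwise lowers it; it stays where left. The scale is level when both tilts are 0; they are independent.
- tilt_right (a joint): The same for the RIGHT foot knob: positive when the right front corner is too high; each rad of clockwise turn of the right knob raises it by 0.00835 rad. (Where the rules name tilt_right as a solid they mean the scale's housing with its pan.)
- knob_left_grip (a point): Left foot knob (+y side of the scale): black fluted round knob, 36 mm across, 68 to 92 mm over the bench, on an upright 12 mm brass screw that stands on the bench and passes through an ear of the housing (all below 56 mm). Point: on its axis, 82 mm over the bench. It only turns, about the vertical, up to 5 rad either way of level; 0.12 N m turns it; any grasp yaw will do.
- knob_right_grip (a point): Right foot knob (-y side), just like the left one and 230 mm from it.
- pan (a point): Middle of the top of the stainless pan, 150 x 150 mm, 62 mm over the bench when level. x: away from the console; y: from right knob to left knob; z: square to the pan. The knobs lie at x -105, y +/-115 mm, the console (top 6 mm below the pan) at x -80 to -143 mm. The scale stands fixed; grey housing 225 x 170 mm. Nothing of it but the knobs stands higher than the pan.
- level_ring (a point): Middle of the black ring (inside 12 mm across) on the yellow-green face of the round bull's-eye level, left on the console. The pale bubble is 9 mm across.
- bubble_mid (a point): Middle of the bubble. It runs to the high side, 2 mm for each half degree that the scale leans, and is centred in the ring when the scale is level.
- zero_top (a point): Middle of the top of the orange round zero key, 24 mm across, right on the console. It stands 8 mm over the console face and yields 4 mm straight down, 4.4 N when fully down; springs back. 3 mm of travel zeroes the scale.
- zero_key (a joint): Travel of the zero key, m: 0 up, 0.004 fully down.
- stem_mid (a point): Black handlebar stem, 136 mm long, about 0.16 kg, 40 mm high as it stands: at -x an upright steerer clamp 38 mm round, in the middle a level round barrel 29 mm thick (free for 27 mm either side), at +x a bar clamp 40 mm round, 46 mm wide, lying across. Point: middle of the barrel, half-way up (20 mm over what it stands on). x axis: along the barrel; z: up. Take it across the barrel.
- lube_mid (a point): Bystander: lube bottle, black with yellow label and red cap, 46 mm round, 150 mm high; this point is half-way up (75 mm).
- spray_mid (a point): Bystander: blue and white spray can, 52 mm round, 161 mm high; this point is half-way up (80 mm).
- grease_mid (a point): Bystander: green grease tub with white lid, 70 mm round, 54 mm high; this point is half-way up (27 mm).
- driver_grip (a point): Bystander: screwdriver with blue handle lying on the bench beyond the scale; this point is on its handle.
Mind the look-alikes: they are no part of the job. What is shaped like the part that bears stem_mid but pink or purple is not meant.

How it is judged:
On the way, in this order (a step that is already met when the one before it is completed fails the run):
1. the scale is level (within half a degree) with the pan empty (angle between pan's own z axis and vertical below 0.009 rad and contact force between stem and tilt_right below 0.05 N), for 0.3 s.
2. the zero key is pressed while the scale is level and the pan empty (value of joint zero_key above 0.003 m and angle between pan's own z axis and vertical below 0.01 rad and contact force between stem and tilt_right below 0.05 N), for 0.05 s.
At the end, for the whole second after the job is handed in: The scale is level within half a degree (0.009 rad), the zero key is up again, and the stem stands upright and still on the pan, its middle within 35 mm of the pan's middle, let go; it was not dropped, nor driven on to the scale with over 60 N (angle between pan's own z axis and vertical below 0.009 rad and value of joint zero_key below 0.001 m and horizontal distance between stem_mid and pan below 0.035 m and z of stem_mid in the frame of pan between 0.016 and 0.024 m and angle between stem_mid's own z axis and vertical below 0.06 rad and contact force between stem and tilt_right above 0.3 N and linear speed of stem below 0.01 m/s); the robot touches nothing.
It fails at once if the grease tub, lube bottle, spray can or screwdriver is moved by more than 15 mm, or one of the upright three tipped (distance of any of grease_mid, lube_mid, spray_mid, driver_grip from where it was at the start of the episode above 0.015 m or angle between any of grease_mid, lube_mid, spray_mid's own z axis and vertical above 0.2 rad).
It fails at once if the stem is dropped (falls faster than 0.5 m/s with no finger on it) or driven on to the scale (more than 60 N) ((linear speed of stem above 0.5 m/s and contact force between the fingers and stem below 0.1 N) or contact force between stem and tilt_right above 60 N).
It fails at once if the zero key is pressed with the stem on the scale (value of joint zero_key above 0.003 m and contact force between stem and tilt_right above 0.3 N).
It also fails if it takes over 72 s, if anything falls off the work surface, if the arm or the gripper's body presses on something with over 40 N, if the wrist force passes 120 N, or if a joint passes its speed limit or range.

## Working session

There is one attempt and no reset: what is moved stays moved. The work goes in short steps, Python scripts to look and compute and a tool call to move; the robot and the scene stay as the last step left them, time stands still between calls to the robot, and variables do not carry over. Pictures are saved under pics/ and viewed, about 8 in all and at most 12, crops included, and the job is handed in when it is done.

Besides the shell and the picture viewer there is one more tool, called after "Request:" by a JSON object that holds its "api" and its "payload", one argument or row to a line. step_arm: Moves the arm, as the interface text tells. Its arguments: {"type":"object","properties":{"increments":{"type":"string"},"claw":{"type":"number"}},"required":["increments"]}

```bash
mkdir -p pics; ls
cat > h.py <<'E'
from bench import *
import numpy as np, cv2
from scipy.spatial.transform import Rotation as R
def cam(name,obs=None):
    c=calibration(name);K=np.array(c["camera_matrix"])
    if "eye" in c:
        o=np.array(c["orientation"]);M=R.from_euler('xyz',o).as_matrix() if o.size==3 else o.reshape(3,3)
        return K,M,np.array(c["eye"]),c
    T=np.array(c["tool_from_camera"]);Rt=R.from_euler('xyz',obs["ee_rot"]).as_matrix()
    return K,Rt@T[:3,:3],Rt@T[:3,3]+np.array(obs["tool_pos"]),c
def ray(C,u,v):
    K,M,e,c=C
    d=np.array(c.get("distortion",np.zeros(5)),float) if "distortion" in c else np.zeros(5)
    p=cv2.undistortPoints(np.array([[[u,v]]],float),K,d)[0,0]
    r=M@np.array([p[0],-p[1],-1]);return e,r/np.linalg.norm(r)
def onz(C,u,v,z):
    e,r=ray(C,u,v);return e+r*(z-e[2])/r[2]
def tri(*rs):
    A=sum(np.eye(3)-np.outer(r,r) for e,r in rs);b=sum((np.eye(3)-np.outer(r,r))@e for e,r in rs)
    p=np.linalg.solve(A,b);return p,[np.linalg.norm(np.cross(p-e,r)) for e,r in rs]
def save(name,im): cv2.imwrite('pics/'+name+'.png',im[:,:,::-1])
E
python3 - <<'E'
from h import *
print(get_obs())
for n in("scene","top","wrist"): print(n,calibration(n))
a=snapshot("scene");b=snapshot("top");save("scene",a);save("top",b)
big=cv2.resize(b,(800,600),interpolation=cv2.INTER_CUBIC);save("topb",big)
save("sceneb",cv2.resize(a,(800,600),interpolation=cv2.INTER_CUBIC))
E
```

```text
pics
{'time': 0.0, 'joint_positions': array([-1.25513873e+00,  8.79278790e-02,  1.37221636e+00, -3.64946288e-05,
        1.68358380e+00, -1.03097798e-01]), 'qvel': array([ 0.00023231,  0.00083919,  0.00108095, -0.00069249,  0.00103435,
        0.0006112 ]), 'joint_torque': array([-5.51946250e-04, -3.40180421e+01, -3.02427578e+01,  7.15322443e-02,
        3.27354600e-02, -1.69367786e-04]), 'tool_pos': array([ 0.22346126, -0.50197292,  0.20433822]), 'ee_rot': array([-3.13946488e+00, -1.83684469e-04,  4.18751132e-01]), 'wrist_force': array([-0.5055629,  0.2346253, -0.1681821]), 'wrist_torque': array([-0.00709691,  0.00136948,  0.0405606 ]), 'width': 0.09417957922297791}
scene {'camera_matrix': array([[377.9595051 ,   0.        , 259.01776812],
       [  0.        , 377.9595051 , 196.33469518],
       [  0.        ,   0.        ,   1.        ]]), 'eye': array([0.99838152, 0.33232926, 0.89448814]), 'orientation': array([0.64009157, 0.007425  , 2.29632965])}
top {'camera_matrix': array([[460.37663773,   0.        , 248.58631892],
       [  0.        , 460.37663773, 197.29954072],
       [  0.        ,   0.        ,   1.        ]]), 'eye': array([ 0.3191097 , -0.05870178,  1.15881621]), 'orientation': array([ 1.91886378e-01,  1.56264840e-03, -1.59627338e+00])}
wrist {'camera_matrix': array([[340.03029949,   0.        , 250.38472736],
       [  0.        , 340.03029949, 192.94666196],
       [  0.        ,   0.        ,   1.        ]]), 'tool_from_camera': array([[-3.31309340e-04,  9.67652049e-01,  2.52288332e-01,
         7.36513732e-02],
       [ 9.99999897e-01,  3.98668281e-04, -2.15875512e-04,
         2.10217889e-04],
       [-3.09471737e-04,  2.52288234e-01, -9.67652082e-01,
        -1.79280972e-01],
       [ 0.00000000e+00,  0.00000000e+00,  0.00000000e+00,
         1.00000000e+00]])}
```

View pics/topb.png

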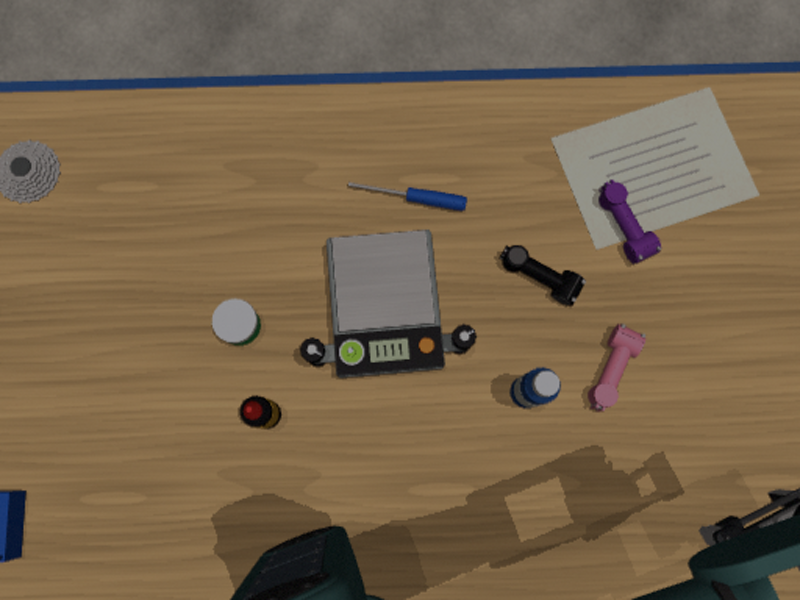

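View pics/sceneb.png

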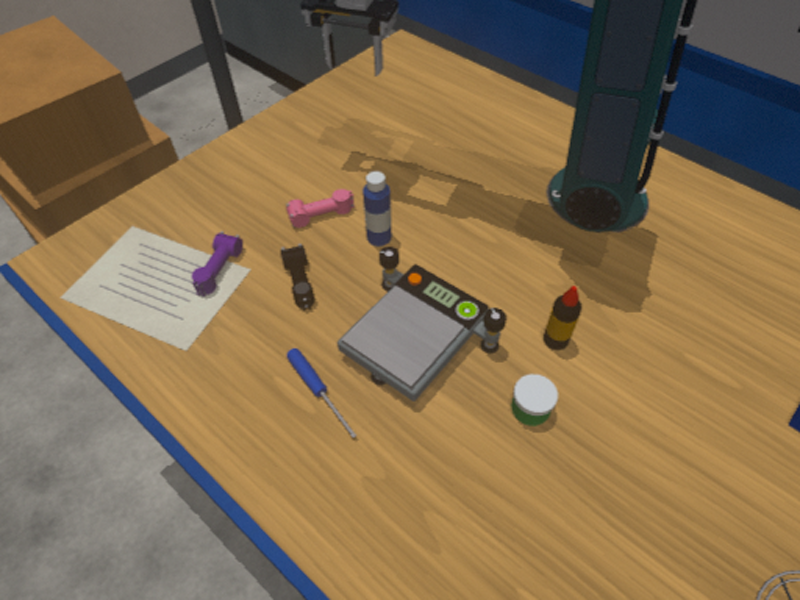

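Top view (800x600 px): left knob (313,350), right knob (463,337), level (351,351), zero key (427,345), pan (385,281), and black stem with its steerer at (515,258) and bar clamp at (569,288). Scene view: left knob (494,320), right knob (388,259), zero key (414,279), level (467,310), stem (298,277).

Run:
```python
from h import *
s=.64
P=dict(kl=((313,350),(494,318)),kr=((463,337),(388,258)),zero=((427,345),(414,279)),lev=((351,351),(467,310)),stem=((541,272),(298,277)),steer=((515,257),(303,295)),bar=((569,288),(294,260)),pan=((385,281),(408,338)),lube=((257,411),(572,294)),spray=((545,383),(376,180)),grease=((235,321),(536,390)))
T=cam("top");S=cam("scene")
for k,(a,b) in P.items():
    p,r=tri(ray(T,a[0]*s,a[1]*s),ray(S,b[0]*s,b[1]*s));print(k,p.round(4),np.round(r,4))
b=snapshot("top")
c=b[195:255,185:315]
save("crop",cv2.resize(c,None,fx=6,fy=6,interpolation=cv2.INTER_CUBIC))
```

```text
kl [0.467  0.054  0.0799] [0.0009 0.0009]
kr [ 0.4822 -0.1748  0.0749] [0. 0.]
zero [ 0.474  -0.1198  0.0509] [0.0012 0.0012]
lev [ 0.4673 -0.0017  0.0534] [0.0013 0.0013]
stem [ 0.5948 -0.3127  0.0131] [0.0015 0.0015]
steer [ 0.6201 -0.2707  0.0166] [0.0019 0.0019]
bar [ 0.5676 -0.3574  0.0064] [0.0025 0.0025]
pan [ 0.5769 -0.0519  0.0404] [0.0073 0.0073]
lube [0.3737 0.1333 0.1238] [0.0047 0.0047]
spray [ 0.4021 -0.2774  0.1504] [0.0013 0.0013]
grease [0.5194 0.1792 0.0517] [0.0016 0.0016]
```

View pics/crop.png

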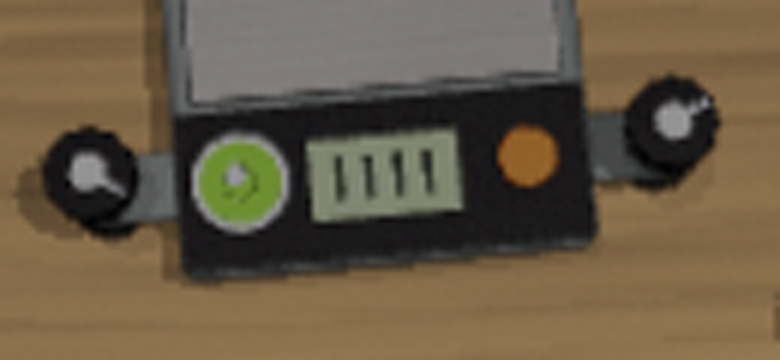

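```bash
cat >> h.py <<'E'
def plan(goal,yaw,n,start=None):
    o=get_obs();p=np.array(o["tool_pos"]) if start is None else np.array(start[:3]);Q=R.from_euler('xyz',o["ee_rot"]) if start is None else R.from_euler('xyz',[np.pi,0,start[3]])
    G=R.from_euler('xyz',[np.pi,0,yaw]);w=(Q.inv()*G).as_rotvec()/n;d=(np.array(goal)-p)/n
    print("yaw0",Q.as_euler('xyz').round(4),"d",(d*n).round(4))
    rows=[]
    for i in range(n):
        rows.append(' '.join('%.2f'%a for a in Q.inv().apply(d)*100)+' '+' '.join('%.3f'%a for a in w)); Q=Q*R.from_rotvec(w)
    for i in range(0,n,5): print('; '.join(rows[i:i+5]))
E
python3 - <<'E'
import bench;print([n for n in dir(bench) if not n.startswith('_')], getattr(bench,'hold_point_z',None))
from h import *
plan([.467,.054,.17],0.0,15)
E
```

```text
['IKError', 'calibration', 'close_job', 'get_obs', 'hold_point_z', 'snapshot'] 0.0188
yaw0 [-3.140e+00 -2.000e-04  4.188e-01] d [ 0.2435  0.5561 -0.0346]
2.99 -2.73 0.24 -0.000 0.000 0.028; 2.91 -2.81 0.24 -0.000 0.000 0.028; 2.83 -2.89 0.23 -0.000 0.000 0.028; 2.75 -2.97 0.23 -0.000 0.000 0.028; 2.67 -3.04 0.23 -0.000 0.000 0.028
2.58 -3.12 0.23 -0.000 0.000 0.028; 2.49 -3.19 0.23 -0.000 0.000 0.028; 2.40 -3.26 0.23 -0.000 0.000 0.028; 2.31 -3.32 0.23 -0.000 0.000 0.028; 2.22 -3.38 0.23 -0.000 0.000 0.028
2.12 -3.45 0.23 -0.000 0.000 0.028; 2.03 -3.50 0.23 -0.000 0.000 0.028; 1.93 -3.56 0.23 -0.000 0.000 0.028; 1.83 -3.61 0.23 -0.000 0.000 0.028; 1.73 -3.66 0.23 -0.000 0.000 0.028
```

Request:
{"api": "step_arm", "payload": {
  "increments": "3 -2.7 0 0 0 0.028; 2.9 -2.8 0 0 0 0.028; 2.8 -2.9 0 0 0 0.028; 2.75 -3 0 0 0 0.028; 2.7 -3 0 0 0 0.028",
  "claw": -0.2
}}

```text
time: 0.65
tool_pos: [0.3051, -0.3158, 0.2051]
ee_rot: [-3.141, -0.0, 0.277]
wrist_force: [-0.8, -1.1, 0.8]
width: 0.0579
```

Request:
{"api": "step_arm", "payload": {
  "increments": "2.6 -3.1 0 0 0 0.028; 2.5 -3.2 0 0 0 0.028; 2.4 -3.3 0 0 0 0.028; 2.3 -3.3 0 0 0 0.028; 2.2 -3.4 0 0 0 0.028"
}}

```text
time: 1.15
tool_pos: [0.3862, -0.1302, 0.2053]
ee_rot: [3.141, -0.0, 0.137]
wrist_force: [0.1, -0.0, -0.5]
width: 0.0565
```

Request:
{"api": "step_arm", "payload": {
  "increments": "2.1 -3.4 0.8 0 0 0.028; 2 -3.5 0.8 0 0 0.028; 1.9 -3.6 0.8 0 0 0.028; 1.8 -3.6 0.8 0 0 0.028; 1.7 -3.7 0.4 0 0 0.028"
}}

```text
time: 1.65
tool_pos: [0.4658, 0.0552, 0.1684]
ee_rot: [3.141, 0.001, -0.002]
wrist_force: [0.9, -0.2, -0.5]
width: 0.0564
```

Request:
{"api": "step_arm", "payload": {
  "increments": "0 0 0 0 0 0; 0 0 0 0 0 0"
}}

```text
time: 1.85
tool_pos: [0.4657, 0.0539, 0.1689]
ee_rot: [3.141, 0.002, 0.001]
wrist_force: [-0.1, 0.6, -0.1]
width: 0.0565
```

Run:
```python
from h import *
o=get_obs();print(o["time"],o["tool_pos"],o["ee_rot"],o["width"])
w=snapshot("wrist");save("w1",w);np.save("w1.npy",w)
save("w1b",cv2.resize(w,(800,600),interpolation=cv2.INTER_CUBIC))
C=cam("wrist",o)
def proj(p):
    K,M,e,_=C;q=M.T@(np.array(p)-e);return K[0,2]+K[0,0]*q[0]/-q[2],K[1,2]-K[1,1]*q[1]/-q[2]
for k,p in dict(kl=(.467,.054,.092),lev=(.467,-.002,.056),zero=(.474,-.12,.064)).items(): print(k,np.array(proj(p))*800/512)
```

```text
1.85 [0.46568025 0.05393435 0.16890565] [3.14080420e+00 1.58326749e-03 1.18776844e-03] 0.05646291519007183
kl [390.86938538 312.09320215]
lev [489.73936291 294.80600213]
zero [707.99222397 286.11062751]
```

View pics/w1b.png

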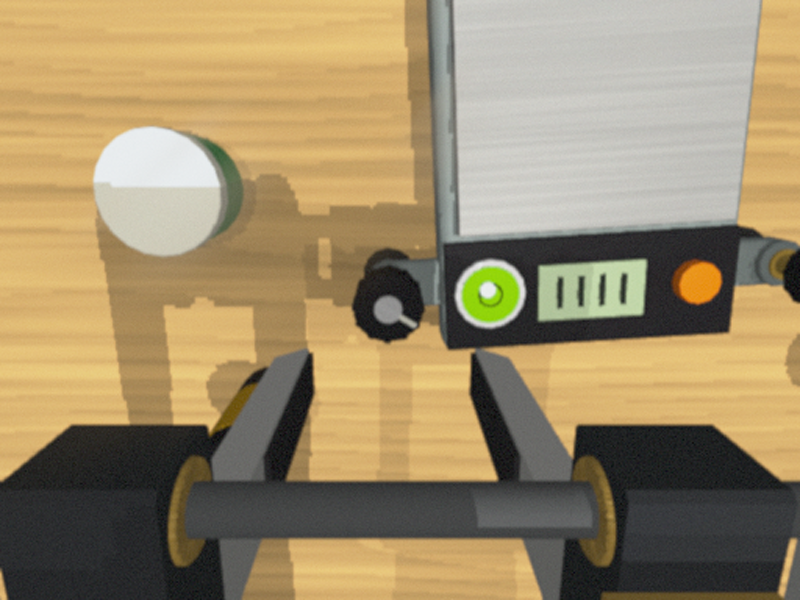

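Wrist view: knob at (388,307), ring about (490,294), bubble about (488,289) (offset towards the pan and left), zero key (698,283). All close to prediction. I'll measure the bubble numerically.

```bash
cat >> h.py <<'E'
def bubble(lev=(.467,-.002,.056),syaw=.0663,img=None,fn=None,o=None):
    o=o or get_obs();w=snapshot("wrist") if img is None else img
    C=cam("wrist",o);K,M,e,_=C;q=M.T@(np.array(lev)-e);u,v=K[0,2]+K[0,0]*q[0]/-q[2],K[1,2]-K[1,1]*q[1]/-q[2]
    x0,y0=int(u)-32,int(v)-32;c=w[max(y0,0):y0+64,max(x0,0):x0+64];x0=max(x0,0);y0=max(y0,0)
    f=8;b=cv2.resize(c,None,fx=f,fy=f,interpolation=cv2.INTER_CUBIC)
    if fn: save(fn,b)
    h=cv2.cvtColor(b,cv2.COLOR_RGB2HSV)
    g=((h[:,:,0]>28)&(h[:,:,0]<60)&(h[:,:,1]>120)&(h[:,:,2]>90)).astype(np.uint8)
    n,l,s,ct=cv2.connectedComponentsWithStats(g);i=1+np.argmax(s[1:,4]);m=(l==i).astype(np.uint8)
    cs,_=cv2.findContours(m,cv2.RETR_EXTERNAL,cv2.CHAIN_APPROX_NONE);hull=cv2.convexHull(max(cs,key=len))
    F=np.zeros_like(g);cv2.fillPoly(F,[hull],1);F=cv2.erode(F,np.ones((9,9)))
    wm=((h[:,:,1]<95)&(h[:,:,2]>130)&(F>0)).astype(np.uint8)
    mf=cv2.moments(F,True);n,l,s,ct=cv2.connectedComponentsWithStats(wm);i=1+np.argmax(s[1:,4])
    fc=np.array([mf['m10'],mf['m01']])/mf['m00'];bc=ct[i]
    P=[onz(C,x0+(a[0]+.5)/f-.5,y0+(a[1]+.5)/f-.5,.056) for a in(fc,bc)]
    d=(P[1]-P[0])[:2];X=np.array([np.cos(syaw),np.sin(syaw)]);Y=np.array([-X[1],X[0]])
    bx,by=d@X*1000,d@Y*1000
    s_=bx/-.561/229;d_=by/.829/229
    print("level",P[0].round(4),"bubble mm x,y",round(bx,2),round(by,2),"area",s[i,4]/64,"tl",round((s_+d_)/2,4),"tr",round((s_-d_)/2,4))
E
python3 - <<'E'
from h import *
o=get_obs();o["tool_pos"]=np.array([.46568,.05393,.16891])
bubble(img=np.load("w1.npy"),fn="b1",o=o)
plan([.469,.055,.067],0.0,3)
E
```

```text
level [ 0.4675 -0.0021  0.056 ] bubble mm x,y 2.74 1.55 area 93.234375 tl -0.0066 tr -0.0147
yaw0 [ 3.1407e+00  9.0000e-04 -6.0000e-04] d [ 0.0033  0.0019 -0.1022]
0.11 -0.07 3.41 0.000 0.000 -0.000; 0.11 -0.06 3.41 0.000 0.000 -0.000; 0.11 -0.06 3.41 0.000 0.000 -0.000
```

View pics/b1.png

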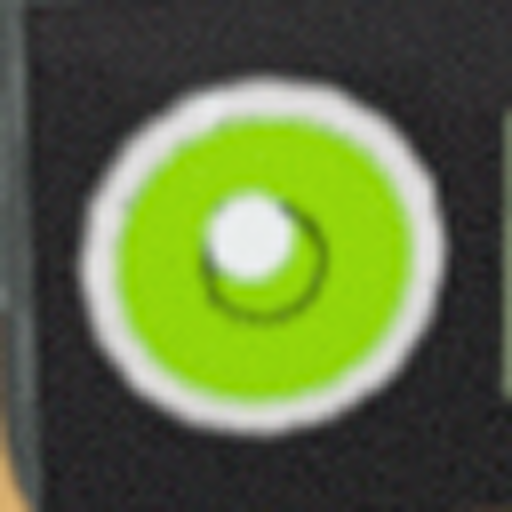

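Request:
{"api": "step_arm", "payload": {
  "increments": "0.3 -0.1 1 0 0 -0.15; 0 -0.1 2.2 0 0 -0.15; 0 0 2.4 0 0 -0.15; 0 0 2.4 0 0 0; 0 0 2.2 0 0 0"
}}

```text
time: 2.4
tool_pos: [0.4686, 0.0537, 0.0669]
ee_rot: [3.141, -0.0, 0.446]
wrist_force: [-0.4, 0.4, -0.3]
width: 0.056
```

Request:
{"api": "step_arm", "payload": {
  "increments": "0 0 0 0 0 0; 0 0 0 0 0 0; 0 0 0 0 0 0; 0 0 0 0 0 0",
  "claw": 1
}}

```text
time: 2.8
tool_pos: [0.469, 0.0561, 0.0689]
ee_rot: [-3.14, -0.001, 0.448]
wrist_force: [-1.9, 3.1, 1.8]
width: 0.0357
```

Gripped at 36 mm. Turning clockwise about 0.8 rad.

Request:
{"api": "step_arm", "payload": {
  "increments": "0 0 0 0 0 0.13; 0 0 0 0 0 0.13; 0 0 0 0 0 0.13; 0 0 0 0 0 0.13; 0 0 0 0 0 0.13"
}}

```text
time: 3.3
tool_pos: [0.4691, 0.0555, 0.0689]
ee_rot: [3.141, -0.001, -0.206]
wrist_force: [-2.3, 0.3, 1.9]
width: 0.0356
```

Request:
{"api": "step_arm", "payload": {
  "increments": "0 0 0 0 0 0.13; 0 0 0 0 0 0; 0 0 0 0 0 0"
}}

```text
time: 3.6
tool_pos: [0.4691, 0.0554, 0.0688]
ee_rot: [3.142, -0.001, -0.329]
wrist_force: [-5.4, -0.3, 5.2]
width: 0.0356
```

Run:
```python
from h import *
o=get_obs();print(o["time"],o["tool_pos"],o["ee_rot"],o["wrist_force"],o["wrist_torque"])
bubble(fn="b2",lev=(.4675,-.002,.056))
```

```text
3.6 [0.46910973 0.05543611 0.0688431 ] [ 3.14156307e+00 -9.49844115e-04 -3.28621816e-01] [-5.44614068 -0.26212226  5.15282337] [ 0.24525031  0.79627584 -0.07948842]
level [ 0.4671 -0.0025  0.056 ] bubble mm x,y 1.95 2.74 area 194.8125 tl -0.0004 tr -0.0148
```

View pics/b2.png

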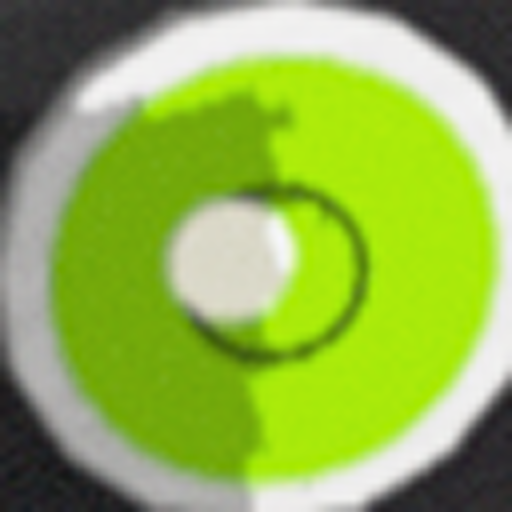

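The bubble moved as the model predicts: tl ≈ 0, tr ≈ -0.0148. Now the right knob.

Request:
{"api": "step_arm", "payload": {
  "increments": "0 0 0 0 0 0; 0 0 0 0 0 0; 0 0 -2 0 0 0; 0 0 -3 0 0 0",
  "claw": -0.2
}}

```text
time: 4.05
tool_pos: [0.4676, 0.0553, 0.1157]
ee_rot: [3.14, 0.004, -0.33]
wrist_force: [1.2, -0.3, -1.0]
width: 0.0561
```

Run:
```python
from h import *
plan([.484,-.1735,.118],1.5,13)
```

```text
yaw0 [ 3.1397  0.004  -0.3301] d [ 0.0164 -0.2288  0.0023]
0.69 1.62 -0.02 -0.000 0.000 -0.141; 0.45 1.70 -0.02 -0.000 0.000 -0.141; 0.21 1.75 -0.02 -0.000 0.000 -0.141; -0.04 1.76 -0.02 -0.000 0.000 -0.141; -0.28 1.74 -0.02 -0.000 0.000 -0.141
-0.53 1.68 -0.02 -0.000 0.000 -0.141; -0.76 1.59 -0.02 -0.000 0.000 -0.141; -0.97 1.47 -0.02 -0.000 0.000 -0.141; -1.17 1.32 -0.02 -0.000 0.000 -0.141; -1.34 1.14 -0.02 -0.000 0.000 -0.141
-1.49 0.94 -0.02 -0.000 0.000 -0.141; -1.61 0.73 -0.02 -0.000 0.000 -0.141; -1.69 0.49 -0.02 -0.000 0.000 -0.141
```

Request:
{"api": "step_arm", "payload": {
  "increments": "0.7 1.6 0 0 0 -0.14; 0.45 1.7 0 0 0 -0.14; 0.2 1.75 0 0 0 -0.14; 0 1.75 0 0 0 -0.14; -0.3 1.75 0 0 0 -0.14"
}}

```text
time: 4.55
tool_pos: [0.4757, -0.0332, 0.1174]
ee_rot: [3.14, -0.001, 0.376]
wrist_force: [-0.3, 0.2, 0.6]
width: 0.0566
```

Request:
{"api": "step_arm", "payload": {
  "increments": "-0.5 1.7 0 0 0 -0.14; -0.75 1.6 0 0 0 -0.14; -1 1.5 0 0 0 -0.14; -1.2 1.3 0 0 0 -0.14; -1.3 1.1 0 0 0 -0.14"
}}

```text
time: 5.05
tool_pos: [0.4812, -0.1213, 0.1174]
ee_rot: [3.14, 0.0, 1.076]
wrist_force: [0.1, -0.2, -0.5]
width: 0.0565
```

Request:
{"api": "step_arm", "payload": {
  "increments": "-1.5 0.9 0 0 0 -0.14; -1.6 0.7 0 0 0 -0.14; -1.7 0.5 0 0 0 -0.14; 0 0 0 0 0 0; 0 0 0 0 0 0"
}}

```text
time: 5.55
tool_pos: [0.4836, -0.1727, 0.1172]
ee_rot: [3.142, -0.0, 1.486]
wrist_force: [-0.3, 0.5, 0.7]
width: 0.0563
```

Run:
```python
from h import *
o=get_obs();print(o["time"],o["tool_pos"],o["ee_rot"])
w=snapshot("wrist");save("w2",cv2.resize(w,(640,480)))
C=cam("wrist",o);K,M,e,_=C;q=M.T@(np.array([.484,-.1735,.092])-e);print((K[0,2]+K[0,0]*q[0]/-q[2])*1.25,(K[1,2]-K[1,1]*q[1]/-q[2])*1.25)
plan([.484,-.1735,.067],1.5,2)
```

```text
5.55 [ 0.48359298 -0.1726892   0.11724411] [ 3.14155866e+00 -3.22535951e-04  1.48560542e+00]
313.07464674919953 280.39515586999295
yaw0 [-3.1416e+00 -4.0000e-04  1.4867e+00] d [ 0.0005 -0.0012 -0.0503]
-0.06 0.03 2.51 -0.000 -0.000 -0.007; -0.06 0.03 2.51 -0.000 -0.000 -0.007
```

View pics/w2.png

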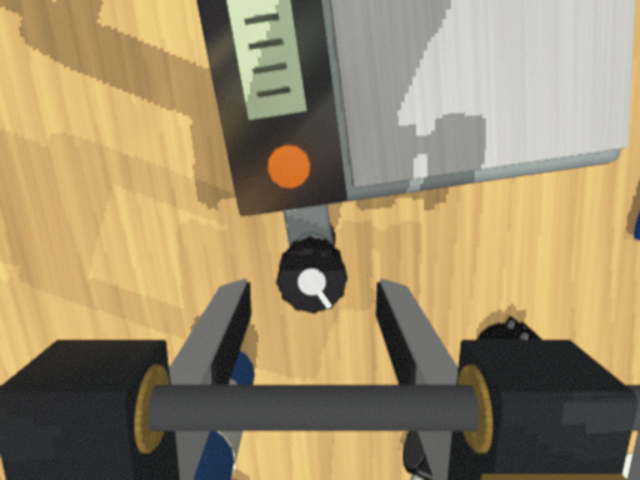

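Right knob at (312,281), predicted (313,280): agrees. Zero key at (289,167). Descend, grip, turn 1.77 rad.

Request:
{"api": "step_arm", "payload": {
  "increments": "-0.1 0 2.5 0 0 0; 0 0 2.4 0 0 0; 0 0 0 0 0 0"
}}

```text
time: 5.9
tool_pos: [0.4809, -0.1716, 0.0649]
ee_rot: [-3.135, -0.003, 1.489]
wrist_force: [-0.5, 0.9, -0.8]
width: 0.0562
```

Request:
{"api": "step_arm", "payload": {
  "increments": "0 0 0 0 0 0; 0 0 0 0 0 0; 0 0 0 0 0 0; 0 0 0 0 0 0",
  "claw": 1
}}

```text
time: 6.3
tool_pos: [0.4827, -0.1738, 0.0701]
ee_rot: [-3.14, 0.001, 1.489]
wrist_force: [-5.1, 1.3, 6.4]
width: 0.0354
```

Request:
{"api": "step_arm", "payload": {
  "increments": "0 0 0 0 0 0.136; 0 0 0 0 0 0.136; 0 0 0 0 0 0.136; 0 0 0 0 0 0.136; 0 0 0 0 0 0.136"
}}

```text
time: 6.8
tool_pos: [0.4827, -0.1738, 0.07]
ee_rot: [-3.141, 0.001, 0.803]
wrist_force: [-6.0, 0.7, 5.9]
width: 0.0355
```

Request:
{"api": "step_arm", "payload": {
  "increments": "0 0 0 0 0 0.136; 0 0 0 0 0 0.136; 0 0 0 0 0 0.136; 0 0 0 0 0 0.136; 0 0 0 0 0 0.136"
}}

```text
time: 7.3
tool_pos: [0.4827, -0.1737, 0.0701]
ee_rot: [3.141, 0.001, 0.123]
wrist_force: [-4.5, 1.1, 5.4]
width: 0.035
```

Request:
{"api": "step_arm", "payload": {
  "increments": "0 0 0 0 0 0.136; 0 0 0 0 0 0.136; 0 0 0 0 0 0.136; 0 0 0 0 0 0; 0 0 0 0 0 0"
}}

```text
time: 7.8
tool_pos: [0.4827, -0.1738, 0.07]
ee_rot: [3.141, 0.001, -0.28]
wrist_force: [-6.4, 1.9, 5.4]
width: 0.0352
```

Run:
```python
from h import *
o=get_obs();print(o["time"],o["tool_pos"],o["ee_rot"],o["width"])
bubble(fn="b3",lev=(.4673,-.0022,.056))
```

```text
7.8 [ 0.4826744  -0.17375795  0.07001745] [ 3.14122465e+00  1.07459395e-03 -2.80052972e-01] 0.03523832028112364Traceback (most recent call last):
  File "<stdin>", line 3, in <module>
  File "h.py", line 42, in bubble
    mf=cv2.moments(F,True);n,l,s,ct=cv2.connectedComponentsWithStats(wm);i=1+np.argmax(s[1:,4])
                                                                             ~~~~~~~~~^^^^^^^^^
    return _wrapfunc(a, 'argmax', axis=axis, out=out, **kwds)
    return bound(*args, **kwds)
ValueError: attempt to get argmax of an empty sequence
```

View pics/b3.png

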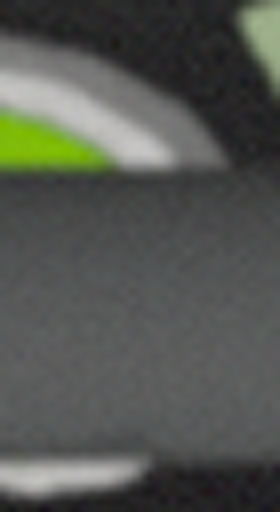

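Request:
{"api": "step_arm", "payload": {
  "increments": "0 0 0 0 0 0; 0 0 0 0 0 0; 0 0 -2 0 0 0; 0 0 -4 0 0 0; 0 0 -2 0 0 0",
  "claw": -0.2
}}

```text
time: 8.35
tool_pos: [0.4851, -0.1743, 0.1517]
ee_rot: [3.141, -0.005, -0.279]
wrist_force: [0.8, -0.1, -0.0]
width: 0.0564
```

Run:
```python
from h import *
o=dict(tool_pos=[.48359,-.17269,.11724],ee_rot=[3.14156,-.0003,1.4856])
print("zero wrist",onz(cam("wrist",o),289/1.25,167/1.25,.064),"tri",tri(ray(cam("wrist",o),289/1.25,167/1.25),ray(cam("top"),427*.64,345*.64)))
plan([.476,-.1195,.15],0,5)
```

```text
zero wrist [ 0.47525844 -0.1171944   0.064     ] tri (array([ 0.4745532 , -0.11955607,  0.05081025]), [np.float64(0.001346259608173998), np.float64(0.0013462596081740056)])
yaw0 [ 3.1409 -0.0054 -0.2792] d [-0.0091  0.0548 -0.0017]
-0.48 -1.00 0.03 0.000 -0.001 -0.056; -0.42 -1.03 0.03 0.000 -0.001 -0.056; -0.36 -1.05 0.03 0.000 -0.001 -0.056; -0.30 -1.07 0.03 0.000 -0.001 -0.056; -0.24 -1.08 0.03 0.000 -0.001 -0.056
```

Request:
{"api": "step_arm", "payload": {
  "increments": "-0.5 -1 0 0 0 -0.056; -0.4 -1.05 0 0 0 -0.056; -0.4 -1.1 0 0 0 -0.056; -0.3 -1.1 0 0 0 -0.056; -0.25 -1.1 0 0 0 -0.056",
  "claw": 1
}}

```text
time: 8.85
tool_pos: [0.4745, -0.1173, 0.1487]
ee_rot: [3.141, -0.001, 0.003]
wrist_force: [-0.2, -0.8, 0.1]
width: 0.0199
```

Request:
{"api": "step_arm", "payload": {
  "increments": "0 0 0 0 0 0; 0 0 0 0 0 0"
}}

```text
time: 9.05
tool_pos: [0.4744, -0.1179, 0.1486]
ee_rot: [3.141, -0.001, 0.0]
wrist_force: [0.5, -0.8, -0.9]
width: 0.004
```

Run:
```python
from h import *
o=get_obs();print(o["time"],o["tool_pos"],o["ee_rot"],o["width"])
bubble(fn="b4",lev=(.4673,-.0022,.056))
plan([.475,-.118,.08],0,2)
```

```text
9.05 [ 0.47442106 -0.11786352  0.14864178] [ 3.14095108e+00 -9.20156556e-04  1.17952407e-04] 0.0039536868133155855
level [4.675e-01 1.000e-04 5.600e-02] bubble mm x,y 0.04 0.53 area 102.34375 tl 0.0012 tr -0.0016
yaw0 [ 3.141e+00 -7.000e-04 -2.000e-04] d [ 0.0006  0.0001 -0.0686]
0.03 -0.01 3.43 0.000 -0.000 -0.000; 0.03 -0.01 3.43 0.000 -0.000 -0.000
```

View pics/b4.png

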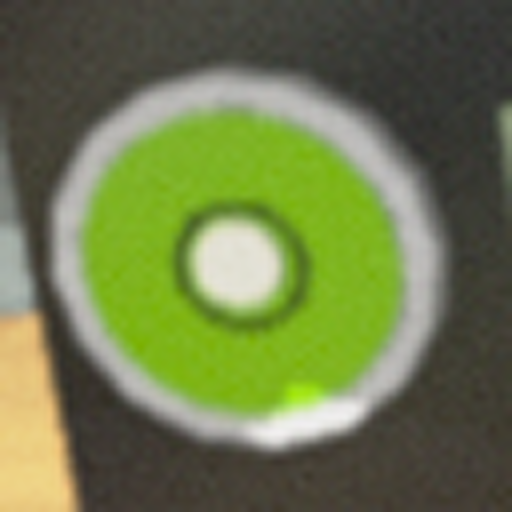

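The bubble (240,263) lies inside the ring (243,264), and the lean is about 0.002 rad, so the scale is level. Now press the key.

Request:
{"api": "step_arm", "payload": {
  "increments": "0 0 3.5 0 0 0; 0 0 3.5 0 0 0; 0 0 0.6 0 0 0; 0 0 0 0 0 0; 0 0 0 0 0 0"
}}

```text
time: 9.6
tool_pos: [0.4752, -0.1184, 0.0741]
ee_rot: [3.141, -0.003, 0.0]
wrist_force: [0.6, 0.5, 0.8]
width: 0.0003
```

Request:
{"api": "step_arm", "payload": {
  "increments": "0 0 0.6 0 0 0; 0 0 0.4 0 0 0; 0 0 0.2 0 0 0; 0 0 0 0 0 0; 0 0 0 0 0 0"
}}

```text
time: 10.1
tool_pos: [0.4748, -0.118, 0.0613]
ee_rot: [3.141, -0.002, 0.001]
wrist_force: [1.3, -0.9, 2.0]
width: 0.0003
```

Request:
{"api": "step_arm", "payload": {
  "increments": "0 0 0.2 0 0 0; 0 0 0.1 0 0 0; 0 0 0 0 0 0; 0 0 0 0 0 0"
}}

```text
time: 10.5
tool_pos: [0.4749, -0.118, 0.0592]
ee_rot: [3.141, -0.002, 0.001]
wrist_force: [-0.8, 0.0, 8.3]
width: 0.0002
```

Request:
{"api": "step_arm", "payload": {
  "increments": "0 0 0.1 0 0 0; 0 0 0.1 0 0 0; 0 0 0 0 0 0; 0 0 0 0 0 0"
}}

```text
time: 10.9
tool_pos: [0.4749, -0.1181, 0.059]
ee_rot: [3.14, -0.003, 0.001]
wrist_force: [-4.6, 0.4, 15.7]
width: 0.0006
```

Request:
{"api": "step_arm", "payload": {
  "increments": "0 0 -3 0 0 0; 0 0 -4 0 0 0; 0 0 -2 0 0 0"
}}

```text
time: 11.2
tool_pos: [0.4746, -0.1178, 0.1481]
ee_rot: [3.141, -0.003, 0.001]
wrist_force: [-0.4, -0.2, 1.0]
width: 0.0005
```

Run:
```python
from h import *
plan([.594,-.314,.145],1.03,9)
```

```text
yaw0 [ 3.1407e+00 -2.5000e-03  9.0000e-04] d [ 0.1194 -0.1962 -0.0031]
1.32 2.18 0.04 0.000 -0.000 -0.114; 1.07 2.32 0.04 0.000 -0.000 -0.114; 0.80 2.42 0.04 0.000 -0.000 -0.114; 0.51 2.50 0.04 0.000 -0.000 -0.114; 0.23 2.54 0.04 0.000 -0.000 -0.114
-0.07 2.55 0.04 0.000 -0.000 -0.114; -0.36 2.53 0.04 0.000 -0.000 -0.114; -0.64 2.47 0.03 0.000 -0.000 -0.114; -0.92 2.38 0.03 0.000 -0.000 -0.114
```

Request:
{"api": "step_arm", "payload": {
  "increments": "1.3 2.2 0 0 0 -0.114; 1.1 2.3 0 0 0 -0.114; 0.8 2.4 0 0 0 -0.114; 0.5 2.5 0 0 0 -0.114; 0.2 2.5 0 0 0 -0.114",
  "claw": -0.3
}}

```text
time: 11.7
tool_pos: [0.5395, -0.2267, 0.1442]
ee_rot: [-3.139, 0.001, 0.576]
wrist_force: [0.8, -0.6, 0.5]
width: 0.0371
```

Request:
{"api": "step_arm", "payload": {
  "increments": "0 2.5 0 0 0 -0.114; -0.4 2.5 0 0 0 -0.114; -0.6 2.5 0 0 0 -0.114; -0.9 2.4 0 0 0 -0.114; 0 0 0 0 0 0"
}}

```text
time: 12.2
tool_pos: [0.5931, -0.3146, 0.1429]
ee_rot: [-3.139, 0.001, 1.025]
wrist_force: [0.2, 0.8, -0.6]
width: 0.0611
```

Run:
```python
from h import *
o=get_obs();print(o["time"],o["tool_pos"],o["ee_rot"])
w=snapshot("wrist");save("w3",cv2.resize(w,(768,576)))
np.save("w3p.npy",np.r_[o["tool_pos"],o["ee_rot"]])
```

```text
12.2 [ 0.59306708 -0.31462788  0.14294334] [-3.13853472e+00  5.52604042e-04  1.02507694e+00]
```

View pics/w3.png

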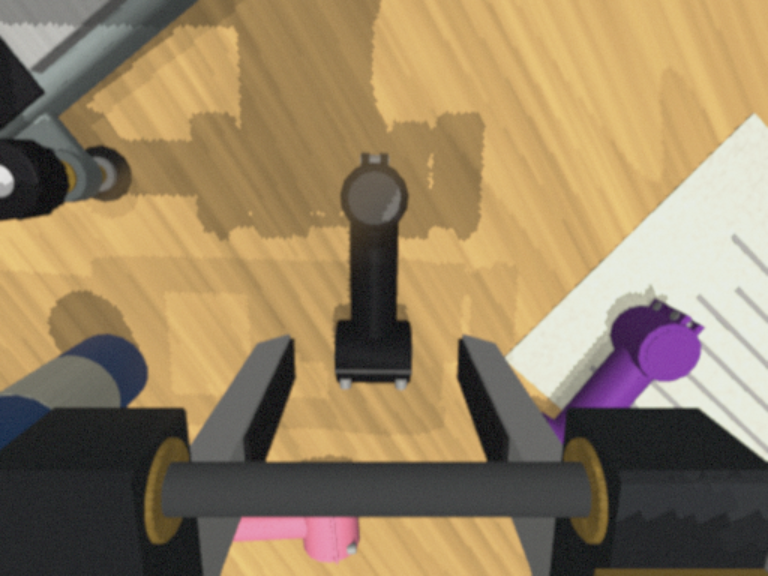

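Black stem is aligned with the tool x axis: steerer at (374,195), bar clamp at (373,348), free barrel rows 225-320, so its middle is at about (374,272).

Run:
```python
from h import *
q=np.load("w3p.npy");C=cam("wrist",dict(tool_pos=q[:3],ee_rot=q[3:]))
for n,u,v,z in(("steer",374,195,.04),("barrel",374,272,.03),("bar",373,345,.04)): print(n,onz(C,u/1.5,v/1.5,z).round(4))
print(tri(ray(C,374/1.5,195/1.5),ray(cam("top"),515*.64,257*.64)))
plan([.596,-.312,.01],1.025,4)
```

```text
steer [ 0.62  -0.269  0.04 ]
barrel [ 0.5964 -0.3077  0.03  ]
bar [ 0.5742 -0.3431  0.04  ]
(array([ 0.61921483, -0.27029783,  0.02496284]), [np.float64(0.00042379565879140454), np.float64(0.00042379565879151004)])
yaw0 [-3.1378e+00 -3.0000e-04  1.0240e+00] d [ 0.0034  0.0011 -0.1334]
0.07 0.07 3.33 -0.001 -0.000 -0.000; 0.07 0.07 3.33 -0.001 -0.000 -0.000; 0.07 0.07 3.33 -0.001 -0.000 -0.000; 0.07 0.06 3.33 -0.001 -0.000 -0.000
```

Request:
{"api": "step_arm", "payload": {
  "increments": "0.2 0 3.5 0 0 0; 0.2 0 3.5 0 0 0; 0 0 3.5 0 0 0; 0 0 1.8 0 0 0; 0 0 0.9 0 0 0"
}}

```text
time: 12.75
tool_pos: [0.593, -0.3068, 0.0102]
ee_rot: [-3.135, -0.0, 1.026]
wrist_force: [-0.3, -0.5, -0.0]
width: 0.0614
```

Request:
{"api": "step_arm", "payload": {
  "increments": "0 0 0 0 0 0; 0 0 0 0 0 0; 0 0 0 0 0 0; 0 0 0 0 0 0; 0 0 0 0 0 0",
  "claw": 1
}}

```text
time: 13.25
tool_pos: [0.5958, -0.3097, 0.0151]
ee_rot: [3.14, 0.0, 1.027]
wrist_force: [-1.4, -0.6, 2.7]
width: 0.0278
```

Request:
{"api": "step_arm", "payload": {
  "increments": "0 0 -0.5 0 0 0; 0 0 -1.5 0 0 0; 0 0 -3 0 0 0; 0 0 -3.5 0 0 0; 0 0 -3 0 0 0"
}}

```text
time: 13.75
tool_pos: [0.5956, -0.3095, 0.1313]
ee_rot: [3.14, 0.0, 1.027]
wrist_force: [0.3, -1.1, -0.6]
width: 0.0285
```

Run:
```python
from h import *
o=get_obs();print(o["time"],o["tool_pos"],o["width"],o["wrist_force"])
plan([.581,-.052,.13],1.027,10)
```

```text
13.75 [ 0.59558488 -0.30948649  0.1313081 ] 0.028455631217246792 [ 0.27514593 -1.06650919 -0.57802521]
yaw0 [3.1397e+00 1.0000e-04 1.0268e+00] d [-0.0146  0.2575 -0.0013]
2.13 -1.46 0.01 0.000 0.000 -0.000; 2.13 -1.46 0.01 0.000 0.000 -0.000; 2.13 -1.46 0.01 0.000 0.000 -0.000; 2.13 -1.46 0.01 0.000 0.000 -0.000; 2.13 -1.46 0.01 0.000 0.000 -0.000
2.13 -1.46 0.01 0.000 0.000 -0.000; 2.13 -1.46 0.01 0.000 0.000 -0.000; 2.13 -1.46 0.01 0.000 0.000 -0.000; 2.13 -1.46 0.01 0.000 0.000 -0.000; 2.13 -1.46 0.01 0.000 0.000 -0.000
```

Held (28.5 mm). Carrying it over the pan.

Request:
{"api": "step_arm", "payload": {
  "increments": "1.1 -0.7 0 0 0 0; 2.1 -1.4 0 0 0 0; 2.2 -1.5 0 0 0 0; 2.2 -1.5 0 0 0 0; 2.2 -1.5 0 0 0 0"
}}

```text
time: 14.25
tool_pos: [0.5884, -0.1889, 0.1265]
ee_rot: [-3.138, -0.0, 1.027]
wrist_force: [0.3, 0.0, -1.6]
width: 0.0281
```

Request:
{"api": "step_arm", "payload": {
  "increments": "2.2 -1.5 0 0 0 0; 2.2 -1.5 0 0 0 0; 2.2 -1.5 0 0 0 0; 2.1 -1.4 0 0 0 0; 1.8 -1.3 0 0 0 0"
}}

```text
time: 14.75
tool_pos: [0.5809, -0.0617, 0.1266]
ee_rot: [-3.139, 0.0, 1.028]
wrist_force: [0.7, -0.4, -1.7]
width: 0.0281
```

Request:
{"api": "step_arm", "payload": {
  "increments": "1 -0.8 0 0 0 0; 0 0 0 0 0 0; 0 0 0 0 0 0"
}}

```text
time: 15.05
tool_pos: [0.5803, -0.0517, 0.1279]
ee_rot: [-3.141, 0.001, 1.027]
wrist_force: [0.3, 0.4, -1.9]
width: 0.0282
```

Run:
```python
from h import *
o=get_obs();print(o["time"],o["tool_pos"],o["ee_rot"],o["width"],o["wrist_force"])
a=snapshot("scene")[120:300,160:390];save("p1",cv2.resize(a,None,fx=3,fy=3,interpolation=cv2.INTER_CUBIC))
plan([.581,-.052,.085],1.027,5)
```

```text
15.05 [ 0.58026752 -0.05166591  0.12789232] [-3.14125142e+00  9.60037862e-04  1.02711599e+00] 0.02816038693966033 [ 0.26589191  0.44850041 -1.87874984]
yaw0 [-3.1414e+00  8.0000e-04  1.0263e+00] d [ 0.0006  0.0001 -0.043 ]
0.01 0.01 0.86 -0.000 0.000 -0.000; 0.01 0.01 0.86 -0.000 0.000 -0.000; 0.01 0.01 0.86 -0.000 0.000 -0.000; 0.01 0.01 0.86 -0.000 0.000 -0.000; 0.01 0.01 0.86 -0.000 0.000 -0.000
```

View pics/p1.png

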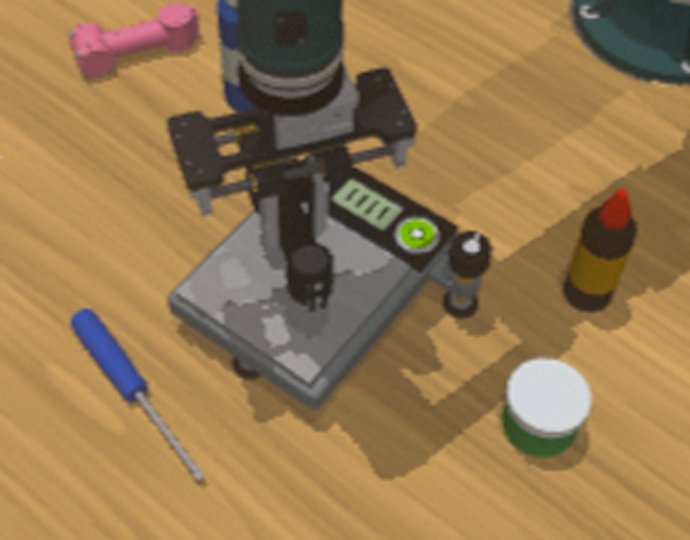

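The stem hangs upright over the pan, with the steerer at about (310,270); the bystanders are in place. Lower gently; contact is expected near TCP z 0.077.

Request:
{"api": "step_arm", "payload": {
  "increments": "0 0 1 0 0 0; 0 0 1.2 0 0 0; 0 0 1 0 0 0; 0 0 0.6 0 0 0; 0 0 0.3 0 0 0"
}}

```text
time: 15.6
tool_pos: [0.5798, -0.0516, 0.0858]
ee_rot: [-3.139, 0.001, 1.026]
wrist_force: [-0.7, -1.0, -2.0]
width: 0.0284
```

Request:
{"api": "step_arm", "payload": {
  "increments": "0 0 0.2 0 0 0; 0 0 0.2 0 0 0; 0 0 0.2 0 0 0; 0 0 0.1 0 0 0; 0 0 0 0 0 0"
}}

```text
time: 16.1
tool_pos: [0.5806, -0.0514, 0.0805]
ee_rot: [3.141, 0.0, 1.027]
wrist_force: [-0.0, -0.2, -0.7]
width: 0.0284
```

Request:
{"api": "step_arm", "payload": {
  "increments": "0 0 0.1 0 0 0; 0 0 0.1 0 0 0; 0 0 0 0 0 0; 0 0 0 0 0 0"
}}

```text
time: 16.5
tool_pos: [0.5806, -0.0515, 0.0785]
ee_rot: [-3.142, 0.0, 1.027]
wrist_force: [-0.3, -0.1, -1.2]
width: 0.0282
```

Request:
{"api": "step_arm", "payload": {
  "increments": "0 0 0.1 0 0 0; 0 0 0.1 0 0 0; 0 0 0 0 0 0; 0 0 0 0 0 0"
}}

```text
time: 16.9
tool_pos: [0.5807, -0.0515, 0.077]
ee_rot: [3.141, -0.0, 1.027]
wrist_force: [-1.6, 0.3, 1.4]
width: 0.0281
```

Request:
{"api": "step_arm", "payload": {
  "increments": "0 0 0 0 0 0; 0 0 0 0 0 0; 0 0 0 0 0 0; 0 0 0 0 0 0",
  "claw": -0.3
}}

```text
time: 17.3
tool_pos: [0.5806, -0.0515, 0.0764]
ee_rot: [3.142, 0.0, 1.027]
wrist_force: [0.1, -0.2, -0.3]
width: 0.0568
```

Request:
{"api": "step_arm", "payload": {
  "increments": "0 0 -0.5 0 0 0; 0 0 -1.5 0 0 0; 0 0 -3 0 0 0; 0 0 -4 0 0 0; 0 0 -4 0 0 0"
}}

```text
time: 17.8
tool_pos: [0.5804, -0.0515, 0.2089]
ee_rot: [3.141, -0.0, 1.027]
wrist_force: [0.7, -0.1, 0.3]
width: 0.061
```

Request:
{"api": "step_arm", "payload": {
  "increments": "-4 0 0 0 0 0; -4 0 0 0 0 0; -4 0 0 0 0 0; 0 0 0 0 0 0; 0 0 0 0 0 0"
}}

```text
time: 18.3
tool_pos: [0.5186, -0.1548, 0.2079]
ee_rot: [3.14, -0.001, 1.025]
wrist_force: [-0.4, 0.1, -0.6]
width: 0.0612
```

Run:
```python
from h import *
o=get_obs();print(o["time"],o["tool_pos"],o["width"],o["wrist_force"])
w=snapshot("wrist");s=snapshot("scene")[120:300,160:390]
save("end",np.hstack([cv2.resize(w,(400,300)),cv2.resize(s,(383,300),interpolation=cv2.INTER_CUBIC)]))
C=cam("wrist",o);K,M,e,_=C
for p in([.581,-.052,.102],[.467,0,.056]):
    q=M.T@(np.array(p)-e);print((K[0,2]+K[0,0]*q[0]/-q[2])*400/512,(K[1,2]-K[1,1]*q[1]/-q[2])*300/384)
try: bubble(lev=(.4673,-.001,.056))
except Exception as ex: print("no bubble",ex)
```

```text
18.3 [ 0.51857107 -0.1547676   0.20794433] 0.06123834297095072 [-0.41306522  0.05155698 -0.56579677]
194.84067202692628 32.90325777065384
88.92760898402037 53.36646560703455
level [ 4.675e-01 -3.000e-04  5.600e-02] bubble mm x,y 0.23 0.22 area 95.5625 tl -0.0003 tr -0.0015
```

View pics/end.png

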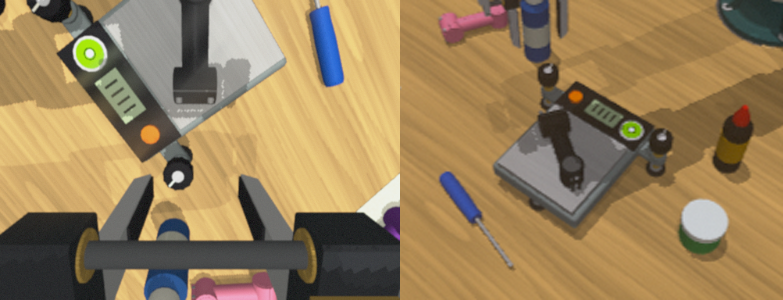

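The stem stands centred on the pan, the bubble sits in the ring, and the bystanders are undisturbed. Handing in.

```bash
python3 -c "
from bench import *
print(close_job())"
```

```text
the job is handed in; nothing more can be done
None
```

The scale is level and zeroed, and the stem is standing on the pan. I handed the job in at about 18.4 s of the 72 s allowed; no verdict is reported.

- **Levelling:** I turned the left knob about 0.78 rad clockwise and the right knob about 1.77 rad clockwise. Before the key press the bubble was inside the ring, about 0.5 mm off centre, which is a lean of about 0.002 rad against the 0.009 limit.
- **Zero key:** I pressed it once with the pan empty. Force rose to about 16 N against the 4.4 N needed for full travel, with the tip 5 mm below the key's nominal height. I did not read the key's travel directly.
- **Stem:** I gripped it across the barrel, set it on the pan with about 3 N of contact, and released it at the pan centre I had worked out, (0.581, -0.052).

In the last pictures the stem stands on the pan with the gripper clear of it. The bubble is about 0.3 mm off centre, a lean of roughly 0.0015 rad. The grease tub, lube bottle, spray can and screwdriver look undisturbed.

**Checks that failed or disagreed:**
- While I still held the right knob, the gripper hid the level, so that reading failed. I repeated it from above before pressing the key.
- Closing the gripper raised the tool 2 to 5 mm on each grasp, so the stem was held a little higher than planned.
- I checked the stem's final centring only by eye and from the tool position at release.

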